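Open the breaker cabinet in the storeroom

TASK

Two grey steel cabinets stand side by side on the storeroom bench. Take the wider, taller one by the bar handle of its door and swing the door wide open, to about a right angle, so that the breakers inside can be got at; let go and leave the door standing open. Keep the door of the smaller cabinet shut.

Things in the scene. Friction and masses are not known exactly. Their poses are not given: they have to be found in the camera images.
- wide_door (a joint): Hinge angle (rad) of the door of the wider, taller grey steel cabinet: 0 shut, grows as it opens, stop at 1.9; starts 0 to 0.2. Upright hinge on the door's edge at the robot's left: the free edge swings towards the robot, clockwise from above. Door 216 mm wide, 15 thick, lower edge 53 mm above the bench. Light friction (about 1 N at the handle), no latch or spring; it stays where left.
- wide_hinge (a point): Point on the hinge axis of the wider cabinet's door, in the plane of its front face, 220 mm above the bench. That cabinet is 220 mm wide, 160 deep, 250 high with a recessed plinth; it faces the robot, turned up to 0.18 rad either way, and stands left or right of the smaller one.
- narrow_door (a joint): Hinge angle (rad) of the door of the smaller grey steel cabinet (140 mm wide, 140 deep, 200 high, same kind of bar handle, hinge on the same side): 0 shut, as it starts; grows as it opens. To be left shut.
- wide_handle (a point): Point on the axis of that door's upright steel bar handle (12 mm thick, 100 long), 220 mm above the bench, 25 mm below the bar's top end, 30 mm below the cabinet's top. 8 mm stand-offs join bar and door 11 mm above and 61 below it. Frame turns with the door: z up, x into the door face (40 mm away), y along the door towards the hinge axis, which is at x 40, y 186; free edge at y -30 mm.

How it is judged:
By the outcome, as a careful person would: the job done as asked, in the order asked, and still so for the second after the job is handed in, with the robot touching nothing.
It also fails if it takes over 42 s, if anything falls off the work surface, if the arm or the gripper's body presses on something with over 40 N, if the wrist force passes 120 N, or if a joint passes its speed limit or range.

ROBOT

A 6-joint arm with a two-finger parallel gripper is mounted at the origin on the work surface. World frame = base frame: x ahead of the robot, y to its left, z up, the work surface at z = 0. Lengths are in m, angles in rad, forces in N, time in s.
With the tool pointing down it reaches from about 0.275 to 0.85 m from the base axis. Payload 19 kg.
Tool frame: the origin (TCP) lies midway between the tips of the shut fingers; the grasp point (between the pads) lies 19 mm behind it; y points along the fingers, z is the direction in which the jaws open and shut, and the axes are right-handed (so a half turn about y gives the same grasp; the last joint's range is limited). The gripper opens to 85 mm and grips with 20 to 120 N. Pads are 22 mm wide; open, the fingers measure 114 mm over their backs; the gripper's body (76 mm by 85 mm) begins 54 mm behind the grasp point. The pads swing forward as they close: fully open they stand 13 mm farther back than shut.
Start: joints at [-1.379, 0.15, 1.437, -0, 1.554, -0.134], TCP at [0.184, -0.545, 0.231] pointing down, gripper open.
Joint ranges: [-2.8, 2.8], [-0.68, 2.1], [0.12, 2.68], [-1.39, 4.53], [0.16, 2.79], [-2.81, 2.81]. Speed limits (rad/s): [1.89, 1.89, 2.22, 3.01, 3.01, 3.01].

INTERFACE

Orientations are given as a rotation vector (axis times angle).
In Python, from plant import * gives the robot as it stands. Calls block until the motion is done:
- movep(position, orientation): joint-space move of the TCP to a pose.
- move_l(position, orientation=None, velocity=0.15): straight line of the TCP; orientation=None keeps the orientation; velocity is the mean speed in m/s.
- move_joints(angles): joint-space move.
- grip(opening, strength=None): opening from 0.0 (shut) to 1.0 (fully open); strength is the grip in N (None keeps the last); returns when the fingers have stopped.
- wait(seconds).
- ik(position, orientation): joint angles nearest the present ones, or None.
- get_obs(): the state.
- capture(name): name is "scene" or "top" or "wrist"; returns the picture (400x640x3 uint8, red, green, blue); there is no depth.
- calibration(name): a dict with "fx", "fy", "cx", "cy" (pixels), "dist" ([k1, k2, p1, p2, k3] as OpenCV has them; the pictures are not rectified), "view" (4x4, takes a point from world to camera coordinates). Camera axes: x right, y down, z forward; pixel columns grow to the right and rows downward; lengths in m; the calibration is good to about 2 mm. A picture is of the moment at which its call begins: read the wrist's pose just before it. calibration takes no time and is no camera call; for the wrist camera it gives the pose at the moment of the call.
A pose or a line that the arm cannot do raises Unreachable and nothing moves.
- finish_job(): hands the job in, once; it reports no verdict.
Trained networks look in the newest picture that a camera, given by its name, has taken for a name from the list of things; names that differ only in an ending like _2 or _b are one class to them, and where a whole thing is asked for, a point or a joint stands for the part that bears it (a point fixed in the world has none). Each returns a list of dicts, best first, with "score" (0 to 1); they miss things now and then, are a little off and sometimes report something else, mostly with a low value. They report only what shows in the picture. A call takes as long as a camera call.
- boxes_of(query, camera): "position" ([column, row] in pixels, amid what is visible of it).
The state is a dict: "time_s": time; "joint_pos": joint angles; "qvel": joint speeds; "tau": joint torques, N m; "ee_pos": TCP position; "tool_rot": TCP orientation; "contact_force": force on the tool from outside, world axes, zero at the start; "ft_torque": the same for the moment, N m; "finger_gap": opening from 0.0 (shut) to 1.0 (fully open).
Only numpy, scipy, OpenCV 4.12 (cv2) and the standard library are available. Lean on these libraries where they do the work, as an engineer would, in place of code of your own. Each camera call takes 0.05 s, during which the arm holds its last target. There are 200 camera calls.

## Working session

There is one attempt and no reset: what is moved stays moved. The work goes in short steps, each a Python script; the robot and the scene stay as the last script left them, time stands still between calls to the robot, and variables do not carry over. Pictures are saved under pics/ and viewed, about 8 in all and at most 12, crops included, and the job is handed in when it is done.

```bash
mkdir -p pics; ls
python3 - <<'E'
from plant import *
import cv2
for c in ("scene","top"):
    im=capture(c); cv2.imwrite(f"pics/{c}0.png",im[:,:,::-1])
    k=calibration(c); print(c,{a:k[a] for a in ("fx","fy","cx","cy","dist")}); print(k["view"])
    for q in ("wide_handle","wide_hinge","wide_door","narrow_door"):
        try: print(q,boxes_of(q,c)[:3])
        except Exception as e: print(q,e)
o=get_obs(); print(o)
E
```

```text
pics
scene {'fx': 456.02697216910207, 'fy': 456.02697216910207, 'cx': 323.83972530844756, 'cy': 197.87251985572064, 'dist': array([-0.07094403,  0.        ,  0.        ,  0.        ,  0.        ])}
[[ 0.52572188  0.85065454 -0.0018332  -0.32579615]
 [ 0.81481419 -0.50418844 -0.28613259 -0.47203469]
 [-0.24432426  0.14893245 -0.95818828  1.2294744 ]
 [ 0.          0.          0.          1.        ]]
wide_handle [{'position': [291.2, 208.6], 'score': 0.98}]
wide_hinge [{'position': [291.0, 204.7], 'score': 0.73}]
wide_door [{'position': [288.4, 206.8], 'score': 0.7}]
narrow_door [{'position': [399.3, 156.7], 'score': 0.84}]
top {'fx': 396.99603916011245, 'fy': 396.99603916011245, 'cx': 321.60976329570127, 'cy': 200.96634757334496, 'dist': array([-0.09958726,  0.        ,  0.        ,  0.        ,  0.        ])}
[[ 0.01838781 -0.99955121 -0.02364868  0.00426033]
 [-0.98266886 -0.01370353 -0.18486245  0.6662086 ]
 [ 0.18445542  0.02663804 -0.98247983  0.89504125]
 [ 0.          0.          0.          1.        ]]
wide_handle [{'position': [349.7, 207.4], 'score': 0.74}]
wide_hinge [{'position': [352.7, 205.4], 'score': 0.75}]
wide_door [{'position': [349.9, 203.3], 'score': 0.78}]
narrow_door [{'position': [242.1, 198.5], 'score': 0.69}]
{'time_s': 0.5, 'joint_pos': array([-1.37901679e+00,  1.50536459e-01,  1.43742975e+00, -8.64589257e-06,
        1.55381751e+00, -1.34019095e-01]), 'qvel': array([ 0.000843  , -0.00123794,  0.00074958, -0.00056184, -0.00052311,
       -0.00142142]), 'tau': array([-1.69697054e-03, -7.12299585e+01, -5.70744574e+01, -3.28994283e-04,
        2.06037505e-03,  2.12792565e-05]), 'ee_pos': array([ 0.18399708, -0.54471801,  0.23123097]), 'tool_rot': array([-0.33614603,  2.0453426 , -2.04494729]), 'contact_force': array([0.09359956, 0.37307103, 0.42277022]), 'ft_torque': array([-0.03098532,  0.0389408 ,  0.0201163 ]), 'finger_gap': 0.9959344829826999}
```

View pics/scene0.png

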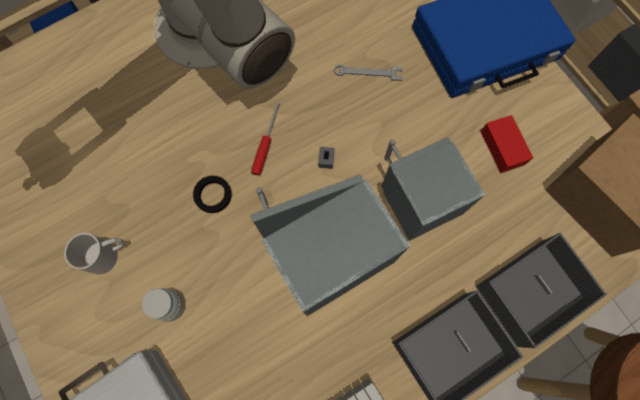

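View pics/top0.png

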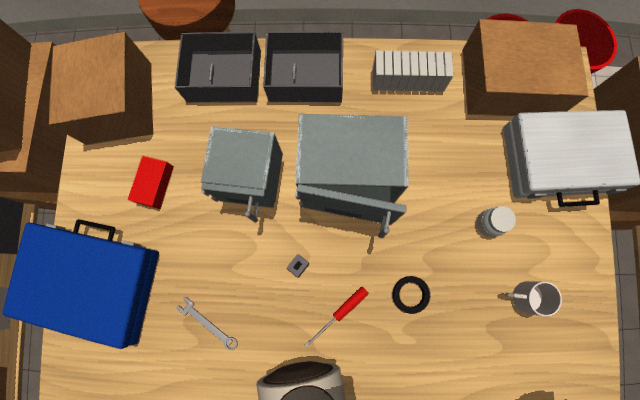

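The scene view shows the wide cabinet at about (330,245), with its door ajar and the handle top near (261,191). The top view shows it on the right at about (352,160), with the hinge near (298,187), the handle top near (387,215) and the door's free edge near (406,211). The small cabinet is to its left, with its handle near (252,205). I'll enlarge both for accurate pixels.

```bash
cat > h.py <<'E'
import numpy as np, cv2
from plant import *
def ray(c,px):
    k=calibration(c);K=np.array([[k["fx"],0,k["cx"]],[0,k["fy"],k["cy"]],[0,0,1]])
    u=cv2.undistortPoints(np.array([[px]],float),K,np.array(k["dist"]))[0,0]
    V=np.array(k["view"]);R=V[:3,:3];return -R.T@V[:3,3],R.T@np.array([u[0],u[1],1])
def atz(c,px,z):
    o,d=ray(c,px);return o+d*(z-o[2])/d[2]
E
python3 - <<'E'
import cv2,numpy as np
t=cv2.imread("pics/top0.png")[105:245,285:425];s=cv2.imread("pics/scene0.png")[175:315,245:415]
t=cv2.resize(t,None,fx=3,fy=3,interpolation=2);s=cv2.resize(s,(380,420*380//510+0),interpolation=2)
s=np.vstack([s,np.zeros((420-s.shape[0],380,3),np.uint8)])
cv2.imwrite("pics/crop.png",np.hstack([t,s]))
E
```

```text
(no output)
```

View pics/crop.png

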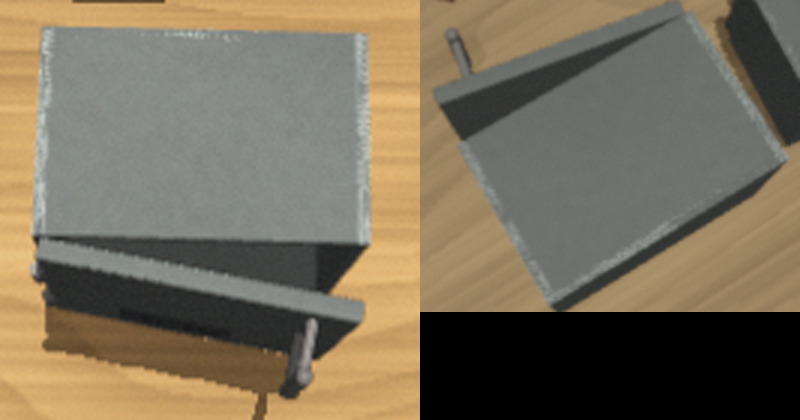

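Crop: in the top half, the cabinet top corners are at crop (40,27), (368,35), (370,243) and (35,237). The door's top edge runs from (38,250) to (363,312), and the bar runs from its top at (312,320) to its bottom at (293,393). In the scene half, the bar top is at (32,33) and its bottom at (45,73).

Run:
```python
from h import *
T=lambda a,b:(285+a/3-.33,105+b/3-.33)
S=lambda a,b:(245+a/2.235,175+b/2.235)
n=lambda v:np.round(v,4)
for nm,p,z in [("c1",T(40,27),.25),("c2",T(368,35),.25),("c3",T(370,243),.25),("c4",T(35,237),.25),("dh_back",T(38,240),.247),("dh_front",T(38,262),.247),("df_back",T(365,302),.247),("df_front",T(362,322),.247),("htop",T(312,320),.245),("hbot",T(293,393),.145)]: print(nm,n(atz("top",p,z)))
for nm,p,z in [("c1",S(360,158),.25),("c4",S(262,10),.25),("c3",S(42,142),.25),("c2",S(130,305),.25),("dfree_front",S(15,90),.247),("dfree_back",S(20,102),.247),("htop",S(32,33),.245),("hbot",S(45,73),.145)]: print("sc",nm,n(atz("scene",p,z)))
print(calibration("wrist")["view"])
```

```text
c1 [0.8101 0.0611 0.25  ]
c2 [ 0.807 -0.16   0.25 ]
c3 [ 0.6634 -0.1574  0.25  ]
c4 [0.6644 0.0599 0.25  ]
dh_back [0.6631 0.0581 0.247 ]
dh_front [0.6485 0.0577 0.247 ]
df_back [ 0.625  -0.1539  0.247 ]
df_front [ 0.612  -0.1517  0.247 ]
htop [ 0.6132 -0.1198  0.245 ]
hbot [ 0.576  -0.1199  0.145 ]
sc c1 [0.8054 0.0562 0.25  ]
sc c4 [0.6613 0.0577 0.25  ]
sc c3 [ 0.6622 -0.1507  0.25  ]
sc c2 [ 0.8068 -0.1563  0.25  ]
sc dfree_front [ 0.6129 -0.1482  0.247 ]
sc dfree_back [ 0.6237 -0.1496  0.247 ]
sc htop [ 0.5773 -0.1127  0.245 ]
sc hbot [ 0.5821 -0.1175  0.145 ]
[[ 0.32005439 -0.94739824 -0.00132661 -0.57408613]
 [-0.90395168 -0.30579566  0.29893205 -0.03824414]
 [-0.28361337 -0.09447532 -0.95427348  0.37992619]
 [ 0.          0.          0.          1.        ]]
```

```bash
cat >> h.py <<'E'
from scipy.spatial.transform import Rotation as Rn
H=np.array([.648,.057]); YAW=0.0; SGN=1
def door(th,z=.201):
    a=th+YAW
    u=np.array([-np.sin(a),-np.cos(a)]);n=np.array([-np.cos(a),np.sin(a)])
    p=H+.186*u+.04*n
    y=np.array([0,0,-1.]);zz=SGN*np.array([*u,0])
    return np.array([*p,z]),Rn.from_matrix(np.c_[np.cross(y,zz),y,zz]).as_rotvec()
E
python3 - <<'E'
import h; from h import *
best=None
for s in (1,-1):
    h.SGN=s
    qs=[ik(*door(t,z)) for t,z in((.17,.34),(.17,.201),(.9,.201),(1.57,.201),(1.57,.34))]
    print(s,[None if q is None else np.round(q,2).tolist() for q in qs])
    if all(q is not None for q in qs):
        m=max(abs(q[5]) for q in qs)
        if best is None or m<best[0]: best=(m,s)
print(best); h.SGN=best[1]
movep(*door(.17,.34))
print(get_obs()["time_s"],get_obs()["ee_pos"])
k=calibration("wrist"); im=capture("wrist"); cv2.imwrite("pics/w1.png",im[:,:,::-1])
b=boxes_of("wide_handle","wrist"); print(b)
V=np.array(k["view"]);K=np.array([[k["fx"],0,k["cx"]],[0,k["fy"],k["cy"]],[0,0,1]])
p=door(.17)[0]
for z in(.245,.145): print(z,cv2.projectPoints(np.array([[p[0],p[1],z]]),cv2.Rodrigues(V[:3,:3])[0],V[:3,3],K,np.array(k["dist"]))[0].ravel())
if b: print(atz("wrist",b[0]["position"],.195))
E
```

```text
1 [[-0.33, 0.17, 1.2, 0.0, 1.77, 1.41], [-0.33, 0.19, 1.45, 0.0, 1.5, 1.41], [-0.22, -0.04, 1.7, -0.0, 1.48, 2.25], None, None]
-1 [[-0.33, 0.17, 1.2, -0.0, 1.77, -1.74], [-0.33, 0.19, 1.45, -0.0, 1.5, -1.74], [-0.22, -0.04, 1.7, -0.0, 1.48, -0.89], [0.04, -0.05, 1.71, 0.0, 1.48, 0.04], [0.04, -0.08, 1.46, 0.0, 1.76, 0.04]]
(np.float64(1.7357451533514072), -1)
2.6167 [ 0.57695833 -0.12020357  0.33980956]
[{'position': [398.5, 226.1], 'score': 0.86}]
0.245 [317.34332716 203.26335709]
0.145 [317.30269486 176.66794592]
[ 0.63186053 -0.04375873  0.195     ]
```

View pics/w1.png

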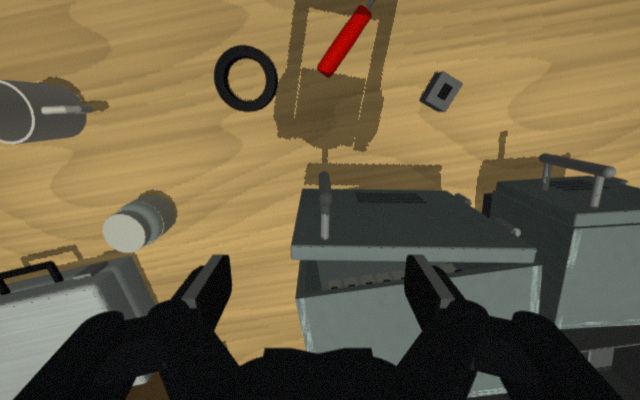

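The wrist view shows the bar at column 324, from its bottom end near row 174 to its top near row 207, with the stand-off running to the door top at row 240. The door's top edge runs from (293,248) to (535,250). I predicted column 317, so the bar is about 5 mm nearer the hinge than I estimated. I'll check this and correct.

Run:
```python
from h import *
for nm,p,z in (("bartop",(324,207),.245),("barbot",(324,174),.145),("free_f",(293,247),.247),("hinge_f",(533,249),.247),("free_b",(294,259),.247),("hinge_b",(536,262),.247)): print(nm,np.round(atz("wrist",p,z),4))
```

```text
bartop [ 0.5813 -0.1146  0.245 ]
barbot [ 0.5754 -0.1114  0.145 ]
free_f [ 0.6121 -0.147   0.247 ]
hinge_f [0.6499 0.0584 0.247 ]
free_b [ 0.6237 -0.1484  0.247 ]
hinge_b [0.6633 0.0616 0.247 ]
```

```bash
sed -i 's/^H=.*/H=np.array([.650,.061]); YAW=0.0; SGN=-1/' h.py
python3 - <<'E'
from h import *
T0=.18
movep(*door(T0,.30))
f0=get_obs()["contact_force"]
move_l(*door(T0),velocity=.1)
print("down",np.round(get_obs()["contact_force"]-f0,1))
grip(0.0,25)
o=get_obs();f=o["contact_force"]-f0;print(o["time_s"],"grip",o["finger_gap"],o["ee_pos"],np.round(f,1))
if o["finger_gap"]>.05 and np.linalg.norm(f)<40:
  for t in np.arange(.30,.61,.1):
    move_l(*door(t),velocity=.12); o=get_obs();f=o["contact_force"]-f0
    print(round(t,2),round(o["time_s"],1),round(o["finger_gap"],3),np.round(f,1))
    if np.linalg.norm(f)>45: break
cv2.imwrite("pics/s2.png",capture("scene")[:,:,::-1])
E
```

```text
down [ 0.1  0.1 -1.6]
4.8083 grip 0.13093035535402503 [ 0.5777864  -0.11376199  0.20113947] [ 2.9 10.6 -0.9]
0.3 5.2 0.129 [ 4.7  8.5 -1.6]
0.4 5.5 0.131 [ 4.8  7.8 -2.8]
0.5 5.8 0.131 [ 4.7  6.2 -1.8]
0.6 6.1 0.13 [ 5.2  5.9 -2.9]
```

View pics/s2.png

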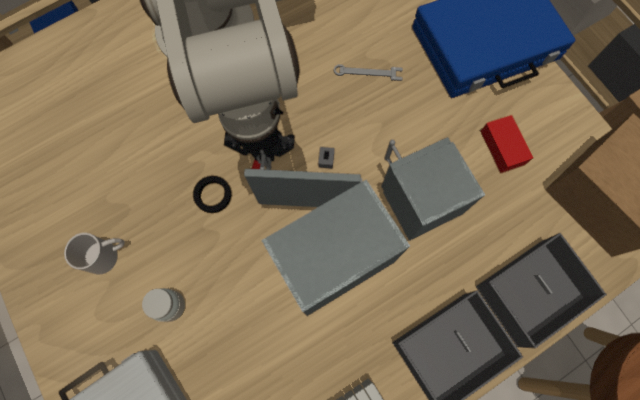

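The gripper has the bar (gap 0.13, about 11–12 mm) and the door is swinging open, with its free edge now at (247,170). Forces are around 8 N. I'll carry on to a right angle.

Run:
```python
from h import *
ok=True
for t in [.7,.8,.9,1.0,1.1,1.2,1.3,1.4,1.5,1.58]:
    move_l(*door(t),velocity=.12); o=get_obs();f=o["contact_force"]
    print(round(t,2),round(o["time_s"],1),round(o["finger_gap"],3),np.round(f,1))
    if np.linalg.norm(f)>50 or o["finger_gap"]<.06: ok=False;break
if ok:
    wait(.3); grip(.6); print(get_obs()["contact_force"])
    move_l(door(1.58,.36)[0],velocity=.12); wait(.3)
    for c in("scene","top"): cv2.imwrite(f"pics/{c}3.png",capture(c)[:,:,::-1])
    a=cv2.imread("pics/scene3.png")[80:280,190:490];b=cv2.imread("pics/top3.png")[100:300,190:430]
    cv2.imwrite("pics/c3.png",np.hstack([cv2.resize(a,(420,280)),cv2.resize(b,(336,280))]))
    print(get_obs()["time_s"])
```

```text
0.7 6.4 0.132 [ 5.4  5.7 -2. ]
0.8 6.7 0.129 [ 6.5  5.4 -2.5]
0.9 7.0 0.129 [ 4.3  3.  -1.9]
1.0 7.4 0.133 [ 4.6  1.8 -1.7]
1.1 7.7 0.129 [ 4.3  1.7 -0.6]
1.2 8.0 0.129 [4.2 0.8 0.5]
1.3 8.3 0.13 [1.8 1.1 2.1]
1.4 8.6 0.132 [-0.9 -0.5  4. ]
1.5 8.9 0.131 [-4.8  2.1  6.1]
1.58 9.2 0.134 [-6.1  2.3  6.9]
[ 0.52205263  0.74820926 -0.41345389]
11.8167
```

View pics/c3.png

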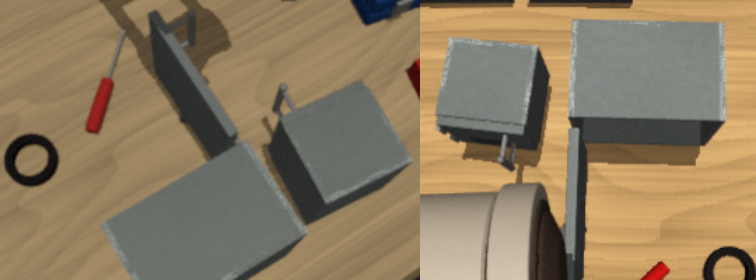

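The door stands at about a right angle to the cabinet front. The small cabinet's door is still shut, and the gripper is clear above. I'll hand it in.

Run:
```python
from plant import *
o=get_obs();print(o["contact_force"],o["ee_pos"],o["time_s"]);finish_job()
```

```text
[ 0.34631873 -0.53738142  0.1772228 ] [0.4643695  0.10270008 0.359966  ] 11.8167
the job is handed in; nothing more can be done
```

The wide cabinet's door now stands open at about a right angle. I gripped its bar handle from above and swung the door from about 0.18 rad to a commanded 1.58 rad. Then I let go, lifted the gripper clear and handed the job in at 11.8 s.

**Last checks:**
- **Doors:** the final scene and top pictures show the wide door at about 90° and the small cabinet's door shut. I judged the final angle by eye from those pictures and did not measure it.
- **Forces:** readings during the swing stayed at about 11 N or less. After release and lifting clear, the reading was about 0.7 N, close to the unloaded reading at the start.

**One disagreement:** the network's handle position in the wrist picture was off the bar, near the middle of the door, so I used my own pixel reading. That moved my handle estimate about 5 mm towards the hinge, and the grasp confirmed it.

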